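Bring the oil bottle round to the front on the braked supply carousel and hold it there

ROBOT

A 7-joint arm with a two-finger parallel gripper is mounted at the origin on the work surface; the furniture and walls round the work are solid. World frame = base frame: x ahead of the robot, y to its left, z up, the work surface at z = 0. Lengths are in m, angles in rad, forces in N, time in s.
With the tool pointing down it reaches from about 0.4 to 0.85 m from the base axis. Payload 4.5 kg.
Tool frame: the origin (TCP) lies on the centre line of the jaws, within the pads' length; the fingertips stand 11 mm ahead of it and the grasp point (between the pads) lies 8 mm behind it; z points along the fingers, x is the direction in which the jaws open and shut, and the axes are right-handed (so a half turn about z gives the same grasp; the last joint's range is limited). The gripper opens to 88 mm and grips with 3 to 60 N. Pads are 18 mm wide; open, the fingers measure 123 mm over their backs; the gripper's body (75 mm by 187 mm) begins 45 mm behind the grasp point.
Start: joints at [-1.106, 0.689, -0.195, 1.565, 0.157, 0.902, -0.215], TCP at [0.261, 0.568, 0.25] pointing down, gripper open.
Joint ranges: [-3.01, 3.01], [-0.46, 2.08], [-1.47, 1.51], [0.13, 2.56], [-1, 4.14], [0.04, 2.09], [-2.66, 2.66]. Speed limits (rad/s): [2.57, 2.57, 3.14, 3.14, 3.14, 3.14, 3.14].

INTERFACE

Orientations are given as a unit quaternion [x, y, z, w].
In Python, from plant import r, vision, order, nets gives the robot as it stands.
- The arm moves only by the tool send_rows, never from a script. Its argument "series" is a list of rows, each an object with "delta_pos": the shift along the tool's x, y, z in cm, a list of three; "turn": the turn about the tool's z in degrees; "jaw": the closure, from 0 (fully open) to 1 (shut). In form: [{"delta_pos": [x, y, z], "turn": turn, "jaw": jaw}, ...]. A call has 1 to 8 rows; each row is the pose to reach, as a shift and turn from the pose commanded when the call began, along the tool's axes at that moment; what a row does not reach only later rows make up. A row lasts 1/12 s, in which the tool goes at most 41.7 mm and 7.16 degrees, less where a joint would pass 70% of its speed; a pose out of reach is approached as far as the arm can. A call with a gripper value outside its range is refused whole. The fingers move at their own pace and stop on an object; "force" is the grip in N (left out, the last holds). Time passes only in rows, so rows that repeat a pose let the fingers close. It gives the time, the measured TCP pose, the force and the opening at its end, in the units of the state.
- r.get_state(): the state, without advancing time (a new reading comes with each control period).
- vision.snapshot(name): name is "scene" or "top" or "wrist"; returns the picture (400x640x3 uint8, blue, green, red); there is no depth.
- vision.camera_params(name): a dict with "intrinsics" (3x3 intrinsics, pixels), "extrinsics" (4x4, takes a point from world to camera coordinates). Camera axes: x right, y down, z forward; pixel columns grow to the right and rows downward; lengths in m; the calibration is good to about 2 mm. A picture is of the moment at which its call begins: read the wrist's pose just before it. camera_params takes no time and is no camera call; for the wrist camera it gives the pose at the moment of the call.
- order.finish_job(): hands the job in, once; it reports no verdict.
Trained networks look in the newest picture that a camera, given by its name, has taken for a name from the list of things; names that differ only in an ending like _2 or _b are one class to them, and where a whole thing is asked for, a point or a joint stands for the part that bears it (a point fixed in the world has none). Each returns a list of dicts, best first, with "score" (0 to 1); they miss things now and then, are a little off and sometimes report something else, mostly with a low value. They report only what shows in the picture. A call takes as long as a camera call. They do not tell look-alikes from the thing itself.
- nets.boxes_of(camera, label): "location" ([row, column] as shares, 0 to 1, of the picture: columns of its width, rows of its height, amid what is visible of it).
- nets.trace(camera, label): "region" (400x640 bool, what is visible of it) and "location" ([row, column] as shares, 0 to 1, of the picture: columns of its width, rows of its height, amid what is visible of it).
The state is a dict: "clock": time; "q": joint angles; "qd": joint speeds; "joint_torque": joint torques, N m; "tool_pos": TCP position; "eef_rot": TCP orientation; "contact_force": force on the tool from outside, world axes, zero at the start; "moment": the same for the moment, N m; "opening": opening from 0.0 (shut) to 1.0 (fully open).
Only numpy, scipy, OpenCV 4.12 (cv2) and the standard library are available. Lean on these libraries where they do the work, as an engineer would, in place of code of your own. Each camera call takes 0.05 s, during which the arm holds its last target.

TASK

The supply carousel is locked by its sprung brake lever: press the lever's paddle down until the latch bolt catches it and it stays down by itself, and take the hand off it. Then turn the carousel gently by the bar on top, either way round, until the oil bottle with the spout stands at the front, in line with the pointed index finger of the stand, and finish while still gripping the bar there, holding the carousel still with the brake off, so that I can take the bottle without the carousel swinging. Do not force the carousel round against the brake, keep all four containers in their cups, and leave the other things on the table where they are.

Things in the scene. Friction and masses are not known exactly. Their poses are not given: they have to be found in the camera images.
- stand: the carousel's fixed stand: grey round base plate 196 mm across, on rubber feet, in a place and yaw that vary. Origin on the carousel's turning axis at the table top (z = 0). Its x axis points level from front to back, so the FRONT, where the pointed index finger stands, is along its -x; y axis level, 90 degrees counter-clockwise of x seen from above; z axis up
- tray_center (a point): centre of the top of the carousel's aluminium tray (186 mm across, top 38 mm above the table; below it a steel brake disc 216 mm across). Five open grey cups stand on it in a ring, 72 degrees apart, axes 62 mm from the turning axis, 51 mm wide inside, rims 66 mm above the table. Four hold a container each, in any order; one is empty
- front_mark (a point): tip of the steel index finger, a small pointed upright plate 16 mm wide fixed to the stand at its front, 128 mm from the turning axis, tip 46 mm above the table
- carousel (a joint): angle the carousel has turned since the start (rad, 0 at the start; grows counter-clockwise seen from above; turns without end). With the brake on it is held fast (up to about 1.5 N m); with the brake off it turns easily (0.05 N m) and stays where it is left unless knocked
- carousel_bar: black bar handle across the top of the carousel's centre post, 76 mm long, 14 mm thick, 26 mm high, turning with the carousel. Origin at its centre, on the turning axis, 203 mm above the table; x axis level along its length, y axis level across its 14 mm thickness (grip across this), z axis up. All containers are lower than its underside (190 mm)
- brake_lever: the sprung brake lever, lying level and radial, 60 degrees round to the right of the stand's front as one stands before it. Origin at its hinge, 135 mm from the turning axis, 44 mm above the table; x axis along the lever away from the carousel, y axis along the hinge. A bevelled latch bolt in a dark housing beside it (top 48 mm above the table) snaps over a tooth on the lever
- lever_pad (a point): middle of the top of the lever's black ribbed paddle (36x32 mm), 78 mm out from the hinge: press here straight down with closed fingers. At rest 56 mm above the table, 21 mm lower the bolt snaps in (lever 0.27 rad down), 25 mm lower is the stop (0.33). Takes 7 N at first, 13 N to latch; released then it stays at 38 mm height by itself, released earlier it springs up
- oil_bottle_center (a point): the oil bottle: 45 mm across, 138 mm tall with a narrow pointed spout on top, the only one with a spout; this point is at its centre, half-way up (69 mm above its foot). Stands loose in one of the cups
- tin_center (a point): plain aluminium tin with a flat top and a paper band, 42 mm across, 82 mm tall; centre, half-way up. Stands loose in a cup
- jar_center (a point): low wide jar with a flat lid, 45 mm across, 60 mm tall; centre, half-way up. Stands loose in a cup
- round_bottle_center (a point): small round-shouldered bottle with a flat cap and no spout, 40 mm across, 98 mm tall; centre, half-way up. Stands loose in a cup
- card_pack_0_center (a point): banded pack of trimmed cards lying left of the stand, 56x86x33 mm, centre; not part of the job, to be left where it is
- loupe_center (a point): folding black loupe standing behind and left of the stand, 36x32x36 mm, centre; to be left where it is
- note_pad_center (a point): pad of notes lying at the right, 76x76x16 mm, centre; to be left where it is
- stapler_center (a point): dark desk stapler standing at the left, 36x150x66 mm, centre, half-way up; to be left where it is
Things that resemble listed ones, but are neither listed nor needed, are in the scene too. What is shaped like the part that bears round_bottle_center but purple is not meant.

How it is judged:
On the way:
1. the brake lever has been pressed until the latch holds it down by itself, not touched by the robot (height (world z) of lever_pad below 0.042 m and contact force between each of the arm, the fingers and brake_lever below 0.3 N), for 0.3 s.
At the end, for the whole second after the job is handed in: The oil bottle stands at the front, its centre within 8 mm of the line from turning axis to index finger; the lever is still latched down (paddle top under 42 mm); the fingers hold the bar (over 1 N), the carousel is still (under 0.05 rad/s), the bottle upright, all containers in their cups (y of oil_bottle_center in the frame of stand between -0.008 and 0.008 m and x of oil_bottle_center in the frame of stand below -0.045 m and height (world z) of lever_pad below 0.042 m and contact force between the fingers and carousel_bar above 1 N and velocity of joint carousel between -0.05 and 0.05 rad/s and angle between oil_bottle_center's own z axis and vertical below 0.3 rad and horizontal distance between each of oil_bottle_center, tin_center, jar_center, round_bottle_center and stand below 0.085 m); the arm keeps its last pose, push and grip.
It fails at once if the carousel is forced round against the brake (height (world z) of lever_pad above 0.0535 m and (value of joint carousel above 0.08 rad or value of joint carousel below -0.08 rad)).
It fails at once if a container falls over or leaves its cup (angle between any of oil_bottle_center, tin_center, jar_center, round_bottle_center's own z axis and vertical above 0.6 rad or horizontal distance between any of oil_bottle_center, tin_center, jar_center, round_bottle_center and stand above 0.09 m or height (world z) of oil_bottle_center above 0.135 m or height (world z) of tin_center above 0.107 m or height (world z) of jar_center above 0.096 m or height (world z) of round_bottle_center above 0.115 m).
It fails at once if another thing on the table is pushed away (distance of any of card_pack_0_center, loupe_center, note_pad_center, stapler_center from where it was at the start of the episode above 0.03 m).
It also fails if it takes over 69 s, if anything falls off the work surface, if the arm or the gripper's body presses on something with over 40 N, if the wrist force passes 120 N, or if a joint passes its speed limit or range.

## Working session

There is one attempt and no reset: what is moved stays moved. The work goes in short steps, Python scripts to look and compute and a tool call to move; the robot and the scene stay as the last step left them, time stands still between calls to the robot, and variables do not carry over. Pictures are saved under pics/ and viewed, and the job is handed in when it is done.

Besides the shell and the picture viewer there is one more tool, called after ">>>" as a command line: name --argument value ..., lists and objects as JSON in quotes. send_rows: Moves the arm, as the interface text tells. Its arguments: {"type":"object","properties":{"series":{"type":"array"},"force":{"type":"number"}},"required":["series"]}

```bash
ls; mkdir -p pics; python3 - <<'E'
from plant import r, vision, order, nets
import cv2
print(r.get_state())
for n in ("scene","top","wrist"):
    cv2.imwrite(f"pics/{n}0.png",vision.snapshot(n)); p=vision.camera_params(n); print(n,p)
E
```

```text
pics
{'clock': 0.0, 'q': array([-1.10619497,  0.68998289, -0.1945158 ,  1.56636833,  0.15731597,
        0.90254129, -0.21504974]), 'qd': array([ 0.00146071,  0.00126244, -0.0010513 , -0.00141287, -0.00034373,
        0.00018222, -0.00039557]), 'joint_torque': array([ 4.04910315e-04, -5.27561581e+01, -1.26667667e+00, -1.53423375e+01,
       -5.26672311e-02,  6.69958186e-03,  1.66328732e-04]), 'tool_pos': array([0.26078233, 0.56729062, 0.2489043 ]), 'eef_rot': array([ 8.41861752e-01,  5.39692396e-01, -7.57122955e-04,  5.78489944e-04]), 'contact_force': array([0.0226866 , 0.64662334, 0.18158875]), 'moment': array([-0.00559347,  0.03099549,  0.0734958 ]), 'opening': 1.0011867851806113}
scene {'intrinsics': array([[495.84503786,   0.        , 314.19347536],
       [  0.        , 495.84503786, 197.38982883],
       [  0.        ,   0.        ,   1.        ]]), 'extrinsics': array([[ 0.70229248, -0.71173834,  0.01462235, -0.40519641],
       [-0.52307004, -0.52984325, -0.66758061,  0.3328656 ],
       [ 0.48289027,  0.46118833, -0.74439392,  1.2981077 ],
       [ 0.        ,  0.        ,  
[... 389 characters left out ...]
    [ 9.22776808e-02, -8.39104402e-04, -9.95732959e-01,
         1.34528535e+00],
       [ 0.00000000e+00,  0.00000000e+00,  0.00000000e+00,
         1.00000000e+00]])}
wrist {'intrinsics': array([[297.45053464,   0.        , 317.4260293 ],
       [  0.        , 297.45053464, 201.64568403],
       [  0.        ,   0.        ,   1.        ]]), 'extrinsics': array([[ 4.17468143e-01,  9.08691071e-01, -9.42510721e-04,
        -6.23800295e-01],
       [ 8.71500488e-01, -4.00088024e-01,  2.83577983e-01,
        -4.03565864e-02],
       [ 2.57307694e-01, -1.19206172e-01, -9.58948716e-01,
         3.90102237e-01],
       [ 0.00000000e+00,  0.00000000e+00,  0.00000000e+00,
         1.00000000e+00]])}
```

View pics/scene0.png

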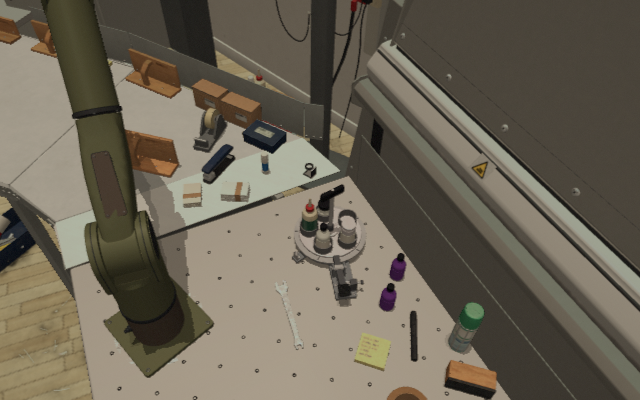

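View pics/top0.png

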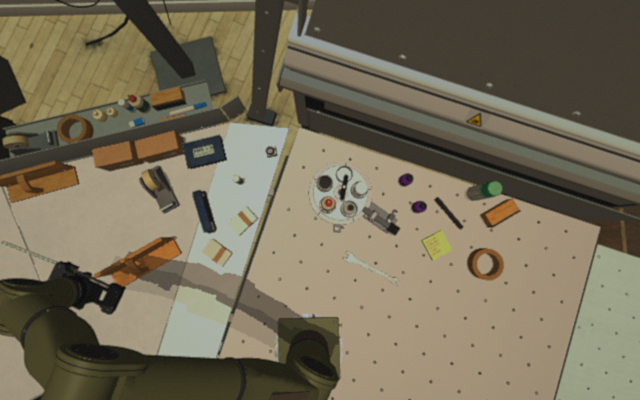

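```bash
cat > h.py <<'E'
import numpy as np, cv2
from plant import r, vision, order, nets
def proj(n,P,p=None):
    p=p or vision.camera_params(n); P=np.atleast_2d(P); E=p["extrinsics"];c=P@E[:3,:3].T+E[:3,3]
    q=c@p["intrinsics"].T; return q[:,:2]/q[:,2:]
def ray(n,uv,z,p=None):
    p=p or vision.camera_params(n);E=p["extrinsics"];R=E[:3,:3];t=E[:3,3]
    d=R.T@np.linalg.inv(p["intrinsics"])@np.array([uv[0],uv[1],1.]);o=-R.T@t
    return o+d*(z-o[2])/d[2]
def tri(obs):
    A=[]
    for n,uv,p in obs:
        p=p or vision.camera_params(n); M=p["intrinsics"]@p["extrinsics"][:3]
        A+= [uv[0]*M[2]-M[0],uv[1]*M[2]-M[1]]
    v=np.linalg.svd(np.array(A))[2][-1]; return v[:3]/v[3]
E
python3 - <<'E'
from h import *
for n,(a,b,c,d) in {"scene":(150,320,270,400),"top":(145,255,290,420)}.items():
    im=cv2.imread(f"pics/{n}0.png")[a:b,c:d]; cv2.imwrite(f"pics/{n}0c.png",cv2.resize(im,None,fx=5 if n=="top" else 3.4,fy=5 if n=="top" else 3.4,interpolation=cv2.INTER_CUBIC))
for n in ("scene","top"):
  vision.snapshot(n)
  for l in ("stand","carousel_bar","brake_lever","oil_bottle_center","front_mark","lever_pad"):
    for o in nets.boxes_of(n,l)[:2]:
        print(n,l,round(o["score"],2),np.round(np.array(o["location"])[::-1]*[640,400],1))
E
```

```text
scene stand 0.61 [338.5 279.6]
scene carousel_bar 0.74 [335.  193.9]
scene brake_lever 0.58 [339.6 276. ]
scene oil_bottle_center 0.76 [310.5 218.1]
scene front_mark 0.63 [321.4 204.1]
scene front_mark 0.39 [338.9 276.1]
scene lever_pad 0.73 [341.6 275.2]
top stand 0.78 [380.3 219.1]
top stand 0.15 [326.  204.8]
top carousel_bar 0.56 [342.3 183.4]
top oil_bottle_center 0.54 [326.2 204.4]
top front_mark 0.64 [378.  218.5]
top lever_pad 0.58 [382.3 222.1]
```

View pics/scene0c.png

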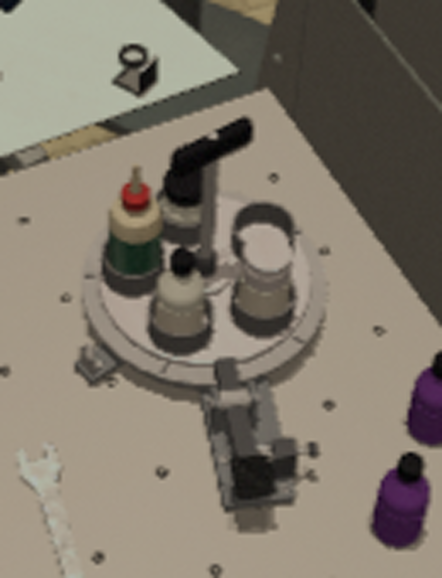

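View pics/top0c.png

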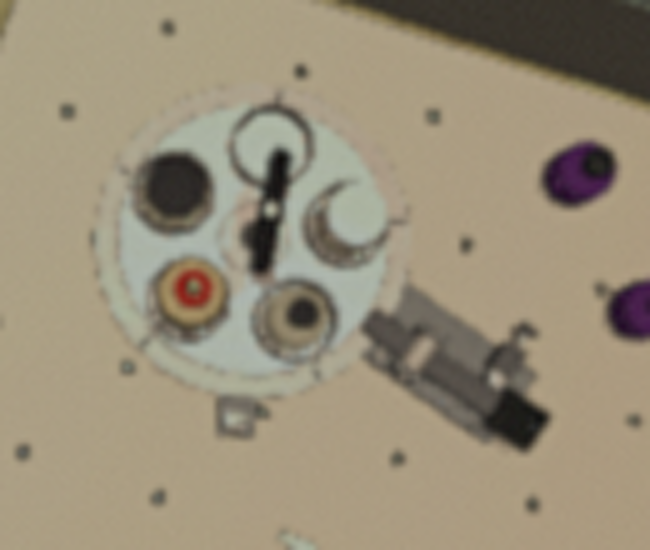

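```bash
python3 - <<'E'
from h import *
def c(n,x,y): return (n,(x/3.4+270,y/3.4+150) if n=="scene" else (x/5+290,y/5+145),None)
for k,s,t,z in (("bar",(212,147),(271,209),.213),("pad",(253,473),(520,418),.056),("finger",(95,362),(235,415),.04),("oilspout",(137,168),(192,290),.18)):
    a=c("scene",*s);b=c("top",*t); print(k,tri([a,b]).round(4),ray("scene",a[1],z).round(4),ray("top",b[1],z).round(4))
b0=ray("top",c("top",282,152)[1],.216);b1=ray("top",c("top",260,272)[1],.216);print("bar ends top",b0,b1,np.degrees(np.arctan2(*(b0-b1)[1::-1])),np.linalg.norm(b0-b1))
b0=ray("scene",c("scene",250,130)[1],.216);b1=ray("scene",c("scene",176,162)[1],.216);print("bar ends sc",b0,b1,np.degrees(np.arctan2(*(b0-b1)[1::-1])),np.linalg.norm(b0-b1))
E
```

```text
bar [ 0.5212 -0.121   0.2032] [ 0.5138 -0.1264  0.213 ] [ 0.5211 -0.121   0.213 ]
pad [ 0.3943 -0.2922  0.0587] [ 0.395  -0.2908  0.056 ] [ 0.3951 -0.2934  0.056 ]
finger [ 0.4017 -0.1067  0.0127] [ 0.3885 -0.1206  0.04  ] [ 0.4016 -0.1053  0.04  ]
oilspout [ 0.4788 -0.076   0.1752] [ 0.477  -0.0799  0.18  ] [ 0.4765 -0.0742  0.18  ]
bar ends top [ 0.55444686 -0.12833906  0.216     ] [ 0.48367566 -0.11324473  0.216     ] -12.039849011229188 0.07236298881314583
bar ends sc [ 0.54652498 -0.1368282   0.216     ] [ 0.48018473 -0.11925002  0.216     ] -14.84062257187152 0.06862959719023821
```

The oil bottle is the red-capped one with a spout (scene ≈(310,215), top ≈(327,203)). The other candidates have no spout: the white round-shouldered bottle at scene (323,240) and the two purple look-alikes at (388,297) and (398,267). The index finger is at scene (298,256) and the paddle at (344,289). Next I'll work out the waypoint.

```bash
cat >> h.py <<'E'
from scipy.spatial.transform import Rotation as Ro
def go(P,yaw=None):
    s=r.get_state();R=Ro.from_quat(s["eef_rot"]).as_matrix()
    y0=np.degrees(np.arctan2(R[1,0],R[0,0]))
    d=R.T@(np.array(P)-s["tool_pos"])*100
    print("t",round(s["clock"],2),"pos",s["tool_pos"].round(4),"yaw",y0.round(2),"tilt z",R[:,2].round(3),"F",s["contact_force"].round(1),"open",round(s["opening"],3),"q",s["q"].round(2))
    print("  delta cm",d.round(2),"turn",None if yaw is None else round((y0-yaw+90)%180-90,2))
E
python3 - <<'E'
from h import *
p=vision.camera_params("wrist")["extrinsics"];cw=-p[:3,:3].T@p[:3,3];s=r.get_state();R=Ro.from_quat(s["eef_rot"]).as_matrix()
print("cam in tool",R.T@(cw-s["tool_pos"]), "view",R.T@p[2,:3])
go([.40,.34,.32],54);go([.44,.1,.32],54)
E
```

```text
cam in tool [-0.00056945 -0.07204877 -0.13584597] view [4.56027109e-04 2.83476113e-01 9.58979189e-01]
t 0.85 pos [0.261  0.5679 0.2498] yaw 65.32 tilt z [ 0.  0. -1.] F [-0.9  0.3  0. ] open 0.999 q [-1.11  0.69 -0.19  1.57  0.16  0.9  -0.22]
  delta cm [-14.9   22.15  -7.03] turn 11.32
t 0.85 pos [0.261  0.5679 0.2498] yaw 65.32 tilt z [ 0.  0. -1.] F [-0.9  0.3  0. ] open 0.999 q [-1.11  0.69 -0.19  1.57  0.16  0.9  -0.22]
  delta cm [-35.04  35.8   -7.03] turn 11.32
```

>>> send_rows --series '[{"delta_pos": [-2,3,-2],"turn": 3,"jaw": 0},{"delta_pos": [-5,6.5,-4],"turn": 6,"jaw": 0},{"delta_pos": [-8,10,-6],"turn": 9,"jaw": 0},{"delta_pos": [-11,13.5,-7],"turn": 11,"jaw": 0},{"delta_pos": [-14,17,-7],"turn": 11,"jaw": 0},{"delta_pos": [-17,20,-7],"turn": 11,"jaw": 0},{"delta_pos": [-20,23,-7],"turn": 11,"jaw": 0},{"delta_pos": [-23,26,-7],"turn": 11,"jaw": 0}]'

```text
clock: 1.52
tool_pos: [0.3917, 0.2753, 0.32]
eef_rot: [0.89, 0.457, 0.001, -0.0]
contact_force: [1.3, -0.4, 0.5]
opening: 1.001
```

```bash
python3 - <<'E'
from h import *
go([.43,0,.33],54);go([.42,-.12,.33],54)
E
```

```text
t 1.52 pos [0.3917 0.2753 0.32  ] yaw 54.33 tilt z [ 0.001  0.001 -1.   ] F [ 1.3 -0.4  0.5] open 1.001 q [-0.59  0.4  -0.17  1.9   0.09  0.85  0.14]
  delta cm [-20.13  19.16  -1.01] turn 0.33
t 1.52 pos [0.3917 0.2753 0.32  ] yaw 54.33 tilt z [ 0.001  0.001 -1.   ] F [ 1.3 -0.4  0.5] open 1.001 q [-0.59  0.4  -0.17  1.9   0.09  0.85  0.14]
  delta cm [-30.46  25.34  -1.02] turn 0.33
```

>>> send_rows --series '[{"delta_pos": [-3,2.6,-0.5],"turn": 0,"jaw": 0.2},{"delta_pos": [-6,5.2,-1],"turn": 0,"jaw": 0.5},{"delta_pos": [-9,7.8,-1],"turn": 0,"jaw": 0.8},{"delta_pos": [-12,10.4,-1],"turn": 0,"jaw": 1},{"delta_pos": [-15,13,-1],"turn": 0,"jaw": 1},{"delta_pos": [-18,15.5,-1],"turn": 0,"jaw": 1},{"delta_pos": [-21,18,-1],"turn": 0,"jaw": 1},{"delta_pos": [-24,20.5,-1],"turn": 0,"jaw": 1}]'

```text
clock: 2.18
tool_pos: [0.4175, -0.0394, 0.3299]
eef_rot: [0.89, 0.457, 0.0, 0.0]
contact_force: [0.7, -0.6, -0.7]
opening: 0.417
```

```bash
python3 - <<'E'
from h import *
go([.395,-.293,.2],54)
cv2.imwrite("pics/w1.png",vision.snapshot("wrist"))
E
```

```text
t 2.18 pos [ 0.4175 -0.0394  0.3299] yaw 54.33 tilt z [ 0.001  0.    -1.   ] F [ 0.7 -0.6 -0.7] open 0.417 q [ 0.06  0.31 -0.1   2.03  0.04  0.81  0.88]
  delta cm [-21.93  12.95  12.99] turn 0.33
```

View pics/w1.png

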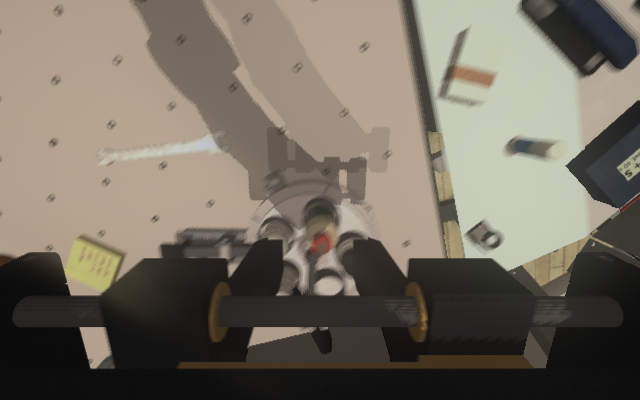

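>>> send_rows --series '[{"delta_pos": [-1.5,3,0],"turn": 0,"jaw": 1},{"delta_pos": [-3,6,0],"turn": 0,"jaw": 1},{"delta_pos": [-5,9,0],"turn": 0,"jaw": 1},{"delta_pos": [-7,12,0],"turn": 0,"jaw": 1},{"delta_pos": [-9,15,0],"turn": 0,"jaw": 1},{"delta_pos": [-10.5,18,0],"turn": 0,"jaw": 1},{"delta_pos": [-11,20,0],"turn": 0,"jaw": 1},{"delta_pos": [-11,20.8,0],"turn": 0,"jaw": 1}]'

```text
clock: 2.9
tool_pos: [0.5233, -0.2518, 0.3293]
eef_rot: [0.891, 0.454, -0.0, 0.001]
contact_force: [-0.0, -0.2, -0.1]
opening: 0.005
```

```bash
python3 - <<'E'
from h import *
go([.395,-.293,.2],54)
import pickle
p=vision.camera_params("wrist");im=vision.snapshot("wrist");cv2.imwrite("pics/w2.png",im);pickle.dump(p,open("w2.pkl","wb"))
cv2.imwrite("pics/w2c.png",cv2.resize(im[:280],None,fx=1.25,fy=1.25))
E
```

```text
t 2.9 pos [ 0.5233 -0.2518  0.3293] yaw 54.05 tilt z [ 0.001 -0.002 -1.   ] F [-0.  -0.2 -0.1] open 0.005 q [ 0.4   0.54 -0.06  1.6   0.04  1.    1.28]
  delta cm [-10.86  -7.99  12.92] turn 0.05
```

View pics/w2.png

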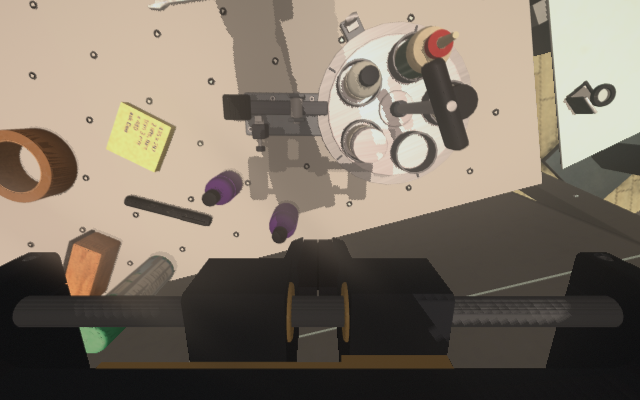

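The view shows the paddle at about (236,106), the index finger at (349,25), the bar from (433,65) to (456,145), and the spout at (455,40). I'll enlarge it and measure.

```bash
python3 - <<'E'
from h import *
im=cv2.imread("pics/w2.png")
cv2.imwrite("pics/w2c.png",cv2.resize(im[0:200,210:490],None,fx=2.85,fy=2.85,interpolation=cv2.INTER_CUBIC))
E
```

```text
(no output)
```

View pics/w2c.png

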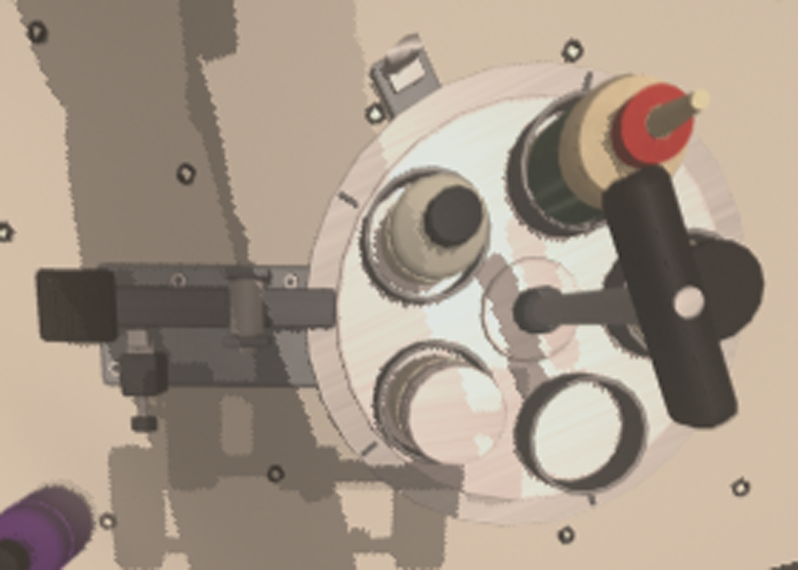

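```bash
python3 - <<'E'
from h import *
import pickle
from scipy.optimize import least_squares
p=pickle.load(open("w2.pkl","rb"))
W=lambda x,y,z: ray("wrist",(x/2.85+210,y/2.85),z,p)
cups=[W(426,235,.066),W(438,403,.066),W(581,432,.066)]
pad=W(77,305,.056)
print("pad",pad, "cups",np.round(cups,4))
f=lambda v: np.concatenate([[v[0]+.062*np.cos(v[2]+k)-c[0],v[1]+.062*np.sin(v[2]+k)-c[1]] for k,c in zip((0,1.2566,2.5133),cups)])
best=min((least_squares(f,[.52,-.12,a]) for a in range(-3,3)),key=lambda s:s.cost);print("ccw fit",best.x,best.cost,(best.fun*1000).round(1))
ax=best.x[:2];print("cup angles",[(np.degrees(best.x[2])+72*k)%360 for k in range(5)])
print("barhole",W(688,301,.216), "post foot",W(535,309,.045))
b0=W(640,185,.216);b1=W(712,410,.216);print("bar yaw",np.degrees(np.arctan2(*(b0-b1)[1::-1])))
d=pad[:2]-ax;print("pad r",np.linalg.norm(d),"ang",np.degrees(np.arctan2(d[1],d[0])))
for q,z in(((410,43),.046),((405,90),.01)):
    d=W(*q,z)[:2]-ax;print("finger r",np.linalg.norm(d),"ang",np.degrees(np.arctan2(d[1],d[0])))
s=W(700,100,.179);d=s[:2]-ax;print("spout",np.linalg.norm(d),np.degrees(np.arctan2(d[1],d[0])))
# disc outline
for q in((305,300),(530,525),(745,225),(590,62)):print("disc",np.linalg.norm(W(*q,.033)[:2]-ax))
# lever axis: from pad to hinge
h=W(248,307,.05);l=W(330,308,.05);print("lever dir",np.degrees(np.arctan2(*(pad-l)[1::-1])))
E
```

```text
pad [ 0.39646075 -0.29059981  0.056     ] cups [[ 0.4657 -0.1456  0.066 ]
 [ 0.5293 -0.1813  0.066 ]
 [ 0.5797 -0.1346  0.066 ]]
ccw fit [ 0.52136574 -0.12060941 -2.72131772] 5.199768709055733e-06 [-0.9 -0.3 -1.4 -0.9  2.3  1.2]
cup angles [np.float64(204.07997975758107), np.float64(276.0799797575811), np.float64(348.0799797575811), np.float64(60.07997975758107), np.float64(132.07997975758107)]
barhole [ 0.52263761 -0.11992624  0.216     ] post foot [ 0.5231154  -0.11865519  0.045     ]
bar yaw 168.79211587139523
pad r 0.21094546978245776 ang -126.30758101436807
finger r 0.1255260965372399 ang 172.83473904459612
finger r 0.11596429807475112 ang 174.2310432652427
spout 0.05944450116275402 131.08981522281567
disc 0.10620882304449873
disc 0.10837598735774545
disc 0.10893182257691357
disc 0.1084020398671472
lever dir -126.54851307041545
```

```bash
python3 - <<'E'
from h import *
go([.394,-.293,.12],54);
E
```

```text
t 2.95 pos [ 0.5241 -0.2502  0.3291] yaw 54.17 tilt z [ 0.001 -0.001 -1.   ] F [1.6 0.2 0.7] open 0.004 q [ 0.4   0.54 -0.06  1.6   0.04  1.    1.28]
  delta cm [-11.09  -8.08  20.9 ] turn 0.17
```

>>> send_rows --series '[{"delta_pos": [-2.8,-2,2],"turn": 0,"jaw": 1},{"delta_pos": [-5.6,-4,4],"turn": 0,"jaw": 1},{"delta_pos": [-8.4,-6,6],"turn": 0,"jaw": 1},{"delta_pos": [-11,-8,8.5],"turn": 0,"jaw": 1},{"delta_pos": [-11,-8,12],"turn": 0,"jaw": 1},{"delta_pos": [-11,-8,16],"turn": 0,"jaw": 1},{"delta_pos": [-11,-8,19.5],"turn": 0,"jaw": 1},{"delta_pos": [-11,-8,21],"turn": 0,"jaw": 1}]'

```text
clock: 3.62
tool_pos: [0.3919, -0.2876, 0.1167]
eef_rot: [0.889, 0.457, -0.001, -0.003]
contact_force: [-0.0, 1.0, 0.3]
opening: 0.001
```

```bash
python3 - <<'E'
from h import *
go([.394,-.293,.07],54);go([.394,-.293,.07],54)
im=vision.snapshot("scene")[200:320,280:420]
cv2.imwrite("pics/s3.png",cv2.resize(im,None,fx=4.5,fy=4.5,interpolation=cv2.INTER_CUBIC))
cv2.imwrite("pics/w3.png",vision.snapshot("wrist"))
E
```

```text
t 3.62 pos [ 0.3919 -0.2876  0.1167] yaw 54.44 tilt z [-0.004  0.004 -1.   ] F [-0.   1.   0.3] open 0.001 q [ 0.57  0.74 -0.04  2.09  0.09  0.31  1.4 ]
  delta cm [-0.32  0.52  4.67] turn 0.44
t 3.62 pos [ 0.3919 -0.2876  0.1167] yaw 54.44 tilt z [-0.004  0.004 -1.   ] F [-0.   1.   0.3] open 0.001 q [ 0.57  0.74 -0.04  2.09  0.09  0.31  1.4 ]
  delta cm [-0.32  0.52  4.67] turn 0.44
```

View pics/s3.png

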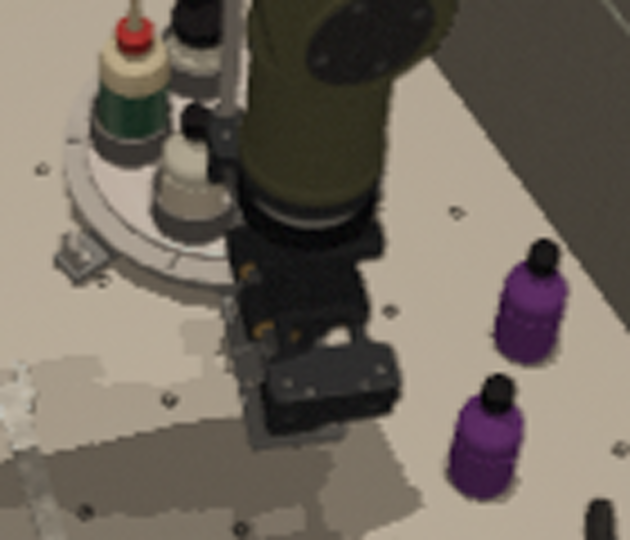

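View pics/w3.png

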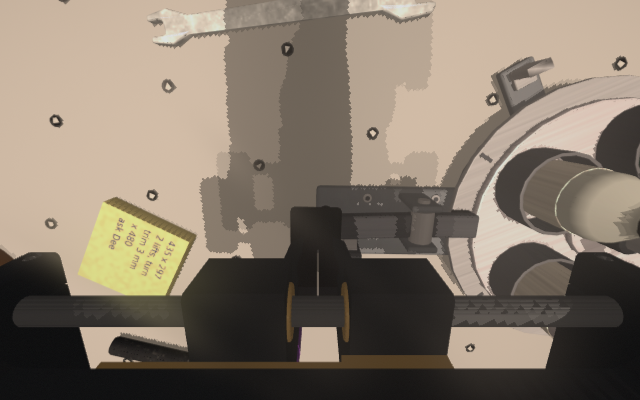

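>>> send_rows --series '[{"delta_pos": [-0.3,0.5,1.5],"turn": 0,"jaw": 1},{"delta_pos": [-0.3,0.5,3],"turn": 0,"jaw": 1},{"delta_pos": [-0.3,0.5,4.2],"turn": 0,"jaw": 1},{"delta_pos": [-0.3,0.5,4.2],"turn": 0,"jaw": 1}]'

```text
clock: 4.05
tool_pos: [0.396, -0.2949, 0.0776]
eef_rot: [0.889, 0.457, 0.0, -0.001]
contact_force: [0.1, 0.7, 0.2]
opening: 0.003
```

```bash
python3 - <<'E'
from h import *
for _ in range(3):
  go([.394,-.293,.045],54); vision.snapshot("top")
E
```

```text
t 4.05 pos [ 0.396  -0.2949  0.0776] yaw 54.4 tilt z [-0.     0.001 -1.   ] F [0.1 0.7 0.2] open 0.003 q [ 0.57  0.83 -0.03  2.09  0.1   0.23  1.4 ]
  delta cm [ 0.04 -0.27  3.26] turn 0.4
t 4.1 pos [ 0.3961 -0.2952  0.0784] yaw 54.39 tilt z [ 0.     0.001 -1.   ] F [ 0.4 -0.1  0.1] open 0.006 q [ 0.57  0.82 -0.03  2.09  0.1   0.23  1.4 ]
  delta cm [ 0.06 -0.3   3.34] turn 0.39
t 4.15 pos [ 0.3963 -0.2956  0.0788] yaw 54.38 tilt z [ 0.001 -0.    -1.   ] F [ 0.4 -0.4 -0.1] open 0.003 q [ 0.57  0.82 -0.03  2.09  0.1   0.23  1.4 ]
  delta cm [ 0.07 -0.35  3.38] turn 0.38
```

>>> send_rows --series '[{"delta_pos": [0,-0.3,1],"turn": 0,"jaw": 1},{"delta_pos": [0,-0.3,1.6],"turn": 0,"jaw": 1},{"delta_pos": [0,-0.3,2.2],"turn": 0,"jaw": 1},{"delta_pos": [0,-0.3,2.8],"turn": 0,"jaw": 1},{"delta_pos": [0,-0.3,3.2],"turn": 0,"jaw": 1},{"delta_pos": [0,-0.3,3.4],"turn": 0,"jaw": 1},{"delta_pos": [0,-0.3,3.4],"turn": 0,"jaw": 1}]'

```text
clock: 4.78
tool_pos: [0.3943, -0.2951, 0.0451]
eef_rot: [0.89, 0.456, 0.001, 0.001]
contact_force: [-0.1, -0.0, 11.9]
opening: 0.006
```

```bash
python3 - <<'E'
from h import *
for _ in range(3):
  go([.394,-.293,.045],54); vision.snapshot("top")
E
```

```text
t 4.78 pos [ 0.3943 -0.2951  0.0451] yaw 54.31 tilt z [ 0.003 -0.002 -1.   ] F [-0.1 -0.  11.9] open 0.006 q [ 0.56  0.89 -0.02  2.1   0.1   0.15  1.4 ]
  delta cm [ 0.16 -0.15  0.01] turn 0.31
t 4.83 pos [ 0.3943 -0.2951  0.0453] yaw 54.31 tilt z [ 0.003 -0.002 -1.   ] F [-1.4 -0.3 11.6] open 0.006 q [ 0.56  0.89 -0.02  2.1   0.1   0.15  1.4 ]
  delta cm [ 0.16 -0.15  0.03] turn 0.31
t 4.88 pos [ 0.3943 -0.2952  0.0454] yaw 54.31 tilt z [ 0.003 -0.002 -1.   ] F [-0.7 -0.1 11. ] open 0.003 q [ 0.56  0.89 -0.02  2.1   0.1   0.15  1.4 ]
  delta cm [ 0.16 -0.15  0.04] turn 0.31
```

>>> send_rows --series '[{"delta_pos": [0,0,0.15],"turn": 0,"jaw": 1},{"delta_pos": [0,0,0.3],"turn": 0,"jaw": 1},{"delta_pos": [0,0,0.4],"turn": 0,"jaw": 1},{"delta_pos": [0,0,0.4],"turn": 0,"jaw": 1}]'

```text
clock: 5.27
tool_pos: [0.3946, -0.2949, 0.0427]
eef_rot: [0.89, 0.457, 0.001, 0.002]
contact_force: [-0.9, 0.9, 23.9]
opening: 0.004
```

```bash
python3 - <<'E'
from h import *
for _ in range(2):
  go([.394,-.293,.085],54); vision.snapshot("top")
E
```

```text
t 5.27 pos [ 0.3946 -0.2949  0.0427] yaw 54.33 tilt z [ 0.004 -0.002 -1.   ] F [-0.9  0.9 23.9] open 0.004 q [ 0.56  0.9  -0.02  2.1   0.1   0.14  1.4 ]
  delta cm [ 0.13 -0.14 -4.24] turn 0.33
t 5.32 pos [ 0.3946 -0.2949  0.0427] yaw 54.34 tilt z [ 0.004 -0.002 -1.   ] F [-1.5  1.4 23.7] open 0.005 q [ 0.56  0.9  -0.02  2.1   0.1   0.14  1.4 ]
  delta cm [ 0.12 -0.14 -4.23] turn 0.34
```

>>> send_rows --series '[{"delta_pos": [0,0,-0.5],"turn": 0,"jaw": 1},{"delta_pos": [0,0,-1.5],"turn": 0,"jaw": 1},{"delta_pos": [0,0,-3.5],"turn": 0,"jaw": 1},{"delta_pos": [0,0,-7],"turn": 0,"jaw": 1},{"delta_pos": [0,0,-11],"turn": 0,"jaw": 1},{"delta_pos": [0,0,-15],"turn": 0,"jaw": 1},{"delta_pos": [0,0,-19],"turn": 0,"jaw": 1},{"delta_pos": [0,3,-23],"turn": 0,"jaw": 1}]'

```text
clock: 6.03
tool_pos: [0.4095, -0.3064, 0.2663]
eef_rot: [0.89, 0.457, -0.001, -0.002]
contact_force: [0.4, -0.5, -1.4]
opening: 0.003
```

>>> send_rows --series '[{"delta_pos": [0,3,-5],"turn": 0,"jaw": 1},{"delta_pos": [2,6,-6],"turn": 0,"jaw": 1},{"delta_pos": [4,8,-6],"turn": 0,"jaw": 0.8},{"delta_pos": [6,8,-6],"turn": 0,"jaw": 0.6},{"delta_pos": [8,8,-6],"turn": 0,"jaw": 0.4},{"delta_pos": [8,8,-6],"turn": 0,"jaw": 0.4}]'

```text
clock: 6.53
tool_pos: [0.5282, -0.2853, 0.3236]
eef_rot: [0.888, 0.46, 0.002, -0.001]
contact_force: [0.1, -0.1, -0.6]
opening: 0.282
```

```bash
python3 - <<'E'
from h import *
import pickle
go([.522,-.120,.26],78.5)
p=vision.camera_params("wrist");im=vision.snapshot("wrist");pickle.dump(p,open("w4.pkl","wb"))
cv2.imwrite("pics/w4.png",im)
cv2.imwrite("pics/s4.png",vision.snapshot("scene"))
E
```

```text
t 6.53 pos [ 0.5282 -0.2853  0.3236] yaw 54.74 tilt z [ 0.003  0.004 -1.   ] F [ 0.1 -0.1 -0.6] open 0.282 q [ 0.46  0.57 -0.08  1.55  0.04  1.02  1.33]
  delta cm [ 13.11 -10.05   6.42] turn -23.76
```

View pics/w4.png

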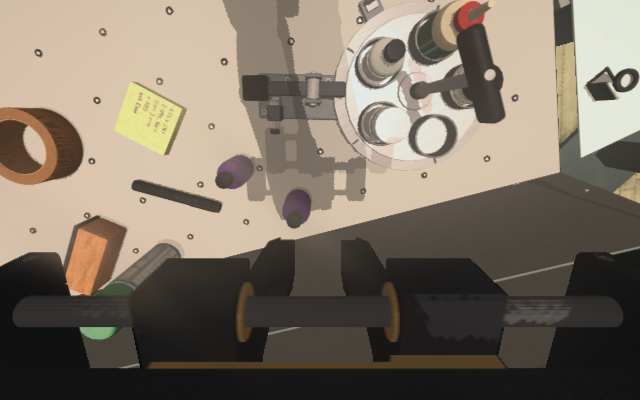

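View pics/s4.png

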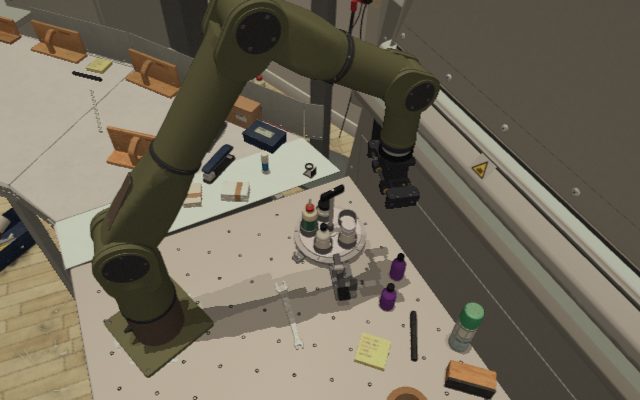

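```bash
python3 - <<'E'
from h import *
a=cv2.imread("pics/s4.png")[240:310,310:370];b=cv2.imread("pics/w4.png")[50:140,220:360]
c=cv2.imread("pics/scene0.png")[240:310,310:370]
f=lambda i,h:cv2.resize(i,(int(i.shape[1]*h/i.shape[0]),h),interpolation=cv2.INTER_CUBIC)
cv2.imwrite("pics/c4.png",np.vstack([np.hstack([f(c,300),f(a,300)]),f(b,514*90//140)[:,:514]]) if 0 else np.hstack([f(c,280),f(a,280)]))
cv2.imwrite("pics/c4b.png",f(b,450))
E
```

```text
(no output)
```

View pics/c4.png

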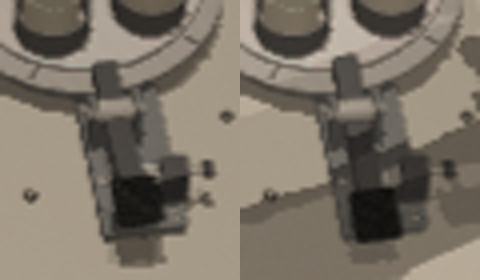

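View pics/c4b.png

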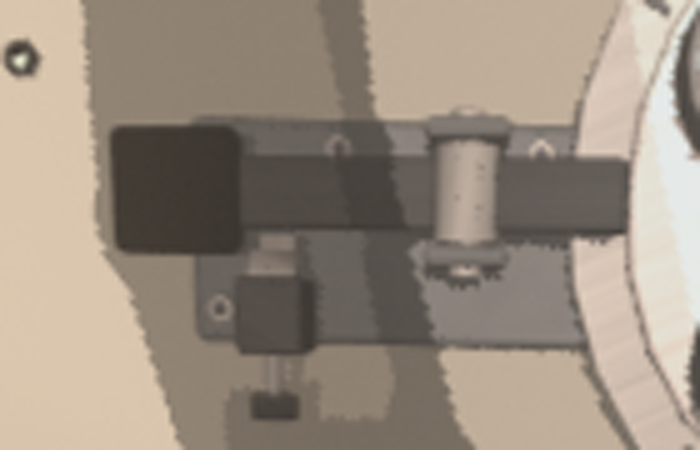

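```bash
python3 - <<'E'
from h import *
import pickle
for z in(.056,.049,.045,.042,.038,.035): print(z,proj("scene",[.3955,-.291,z]).round(1))
p=pickle.load(open("w4.pkl","rb"))
w=(175/5+220,189/5+50)
for P in((.3955,-.291,.056),(.3955,-.291,.038)):print(proj("wrist",P,p))
print("w",w)
for n in ("scene0","s4"):
    im=cv2.imread(f"pics/{n}.png")[255:320,320:375].astype(int).max(2); m=im<28
    k,l,st,ce=cv2.connectedComponentsWithStats(m.astype(np.uint8)); 
    for s,c in zip(st[1:],ce[1:]):
        if s[4]>40: print(n,s+[320,255,0,0,0],c+[320,255])
E
```

```text
0.056 [[344.6 289.1]]
0.049 [[344.4 290.5]]
0.045 [[344.3 291.3]]
0.042 [[344.3 291.8]]
0.038 [[344.2 292.6]]
0.035 [[344.1 293.2]]
[[252.52397251  86.46959237]]
[[255.2988944   87.66320728]]
w (255.0, 87.8)
scene0 [339 284  12  13  85] [344.08235294 289.88235294]
s4 [338 287  12  13 123] [343.19512195 293.15447154]
```

Pad measures about 38 mm in both views (scene shift 3.3 px against 3.5 expected; wrist (255.0,87.8) against (255.3,87.7)), so the lever is latched with the hand off it. Now to the bar.

>>> send_rows --series '[{"delta_pos": [2.5,-2,0],"turn": -5,"jaw": 0.5},{"delta_pos": [5,-4,0],"turn": -10,"jaw": 0.5},{"delta_pos": [7.5,-6,0],"turn": -15,"jaw": 0.5},{"delta_pos": [10,-8,1],"turn": -20,"jaw": 0.5},{"delta_pos": [12.5,-9.5,3],"turn": -24,"jaw": 0.5},{"delta_pos": [13.1,-10,5],"turn": -24,"jaw": 0.5},{"delta_pos": [13.1,-10,6.4],"turn": -24,"jaw": 0.5},{"delta_pos": [13.1,-10,6.4],"turn": -24,"jaw": 0.5}]'

```text
clock: 7.3
tool_pos: [0.5176, -0.1266, 0.2569]
eef_rot: [0.775, 0.631, -0.002, -0.002]
contact_force: [-0.1, 0.3, 0.3]
opening: 0.5
```

```bash
python3 - <<'E'
from h import *
im=vision.snapshot("top")[130:260,280:420]
cv2.imwrite("pics/t5.png",cv2.resize(im,None,fx=4,fy=4,interpolation=cv2.INTER_CUBIC))
im=vision.snapshot("scene")[130:300,270:420]
cv2.imwrite("pics/s5.png",cv2.resize(im,None,fx=3.5,fy=3.5,interpolation=cv2.INTER_CUBIC))
go([.522,-.120,.198],78.5)
E
```

```text
t 7.4 pos [ 0.5196 -0.1277  0.2592] yaw 78.18 tilt z [-0.001 -0.001 -1.   ] F [-0.1 -0.2 -0.4] open 0.496 q [ 0.27  0.56 -0.18  1.83  0.14  0.77  1.38]
  delta cm [0.81 0.08 6.12] turn -0.32
```

View pics/s5.png

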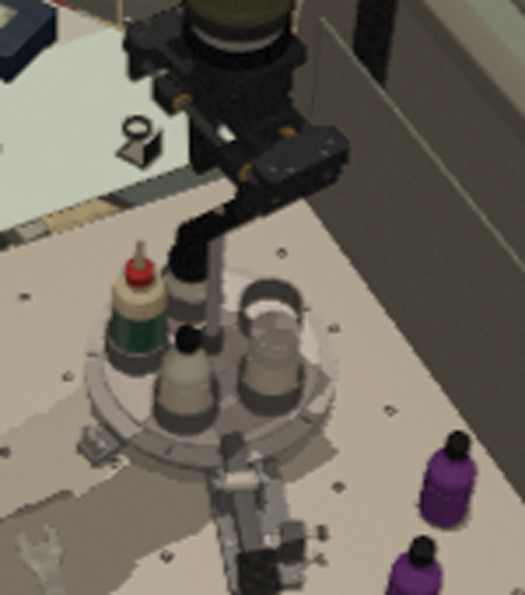

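>>> send_rows --series '[{"delta_pos": [0.4,0.1,0.5],"turn": 0,"jaw": 0.5},{"delta_pos": [0.8,0.1,1.5],"turn": 0,"jaw": 0.5},{"delta_pos": [0.8,0.1,2.5],"turn": 0,"jaw": 0.5},{"delta_pos": [0.8,0.1,3.5],"turn": 0,"jaw": 0.5},{"delta_pos": [0.8,0.1,4.5],"turn": 0,"jaw": 0.5},{"delta_pos": [0.8,0.1,5.5],"turn": 0,"jaw": 0.5},{"delta_pos": [0.8,0.1,6.0],"turn": 0,"jaw": 0.5},{"delta_pos": [0.8,0.1,6.0],"turn": 0,"jaw": 0.5}]'

```text
clock: 8.07
tool_pos: [0.5221, -0.1184, 0.1974]
eef_rot: [0.775, 0.631, -0.001, -0.001]
contact_force: [-0.0, -0.0, 0.4]
opening: 0.501
```

```bash
python3 - <<'E'
from h import *
im=vision.snapshot("wrist")
cv2.imwrite("pics/w6.png",im)
go([.522,-.120,.198],78.5)
E
```

```text
t 8.12 pos [ 0.5226 -0.1184  0.1982] yaw 78.31 tilt z [-0.001  0.    -1.   ] F [-0.3 -0.2 -0.3] open 0.497 q [ 0.24  0.65 -0.16  1.89  0.17  0.62  1.33]
  delta cm [-0.17 -0.02  0.02] turn -0.19
```

View pics/w6.png

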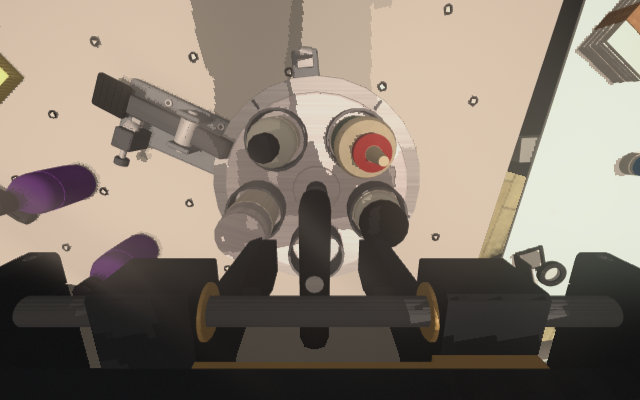

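The bar (column 314) sits centred between the fingers and parallel to them. The red-capped oil bottle is up-right at (372,152). I'll close gently.

>>> send_rows --series '[{"delta_pos": [-0.1,0,0],"turn": 0,"jaw": 0.7},{"delta_pos": [-0.1,0,0],"turn": 0,"jaw": 0.8},{"delta_pos": [-0.1,0,0],"turn": 0,"jaw": 0.9},{"delta_pos": [-0.1,0,0],"turn": 0,"jaw": 0.9},{"delta_pos": [-0.1,0,0],"turn": 0,"jaw": 0.9},{"delta_pos": [-0.1,0,0],"turn": 0,"jaw": 1},{"delta_pos": [-0.1,0,0],"turn": 0,"jaw": 1}]' --force 15

```text
clock: 8.7
tool_pos: [0.5228, -0.12, 0.1992]
eef_rot: [0.776, 0.631, -0.0, 0.0]
contact_force: [-0.0, -2.4, 2.4]
opening: 0.159
```

```bash
python3 - <<'E'
from h import *
go([.522,-.120,.198],120)
E
```

```text
t 8.7 pos [ 0.5228 -0.12    0.1992] yaw 78.28 tilt z [ 0.    -0.001 -1.   ] F [-0.  -2.4  2.4] open 0.159 q [ 0.24  0.65 -0.16  1.89  0.17  0.62  1.34]
  delta cm [-0.01 -0.08  0.12] turn -41.72
```

>>> send_rows --series '[{"delta_pos": [0,0,0],"turn": -0.5,"jaw": 1},{"delta_pos": [0,0,0],"turn": -1.5,"jaw": 1},{"delta_pos": [0,0,0],"turn": -3,"jaw": 1},{"delta_pos": [0,0,0],"turn": -4.5,"jaw": 1},{"delta_pos": [0,0,0],"turn": -6,"jaw": 1},{"delta_pos": [0,0,0],"turn": -7.5,"jaw": 1},{"delta_pos": [0,0,0],"turn": -9,"jaw": 1},{"delta_pos": [0,0,0],"turn": -10,"jaw": 1}]'

```text
clock: 9.37
tool_pos: [0.5229, -0.1197, 0.1992]
eef_rot: [0.717, 0.698, 0.0, 0.0]
contact_force: [-0.9, -3.9, 5.6]
opening: 0.155
```

```bash
python3 - <<'E'
from h import *
im=vision.snapshot("wrist")
cv2.imwrite("pics/w7.png",im)
go([.522,-.120,.198],120); print(r.get_state()["moment"])
im=vision.snapshot("scene")[130:300,270:420]
cv2.imwrite("pics/s7.png",cv2.resize(im,None,fx=3.5,fy=3.5,interpolation=cv2.INTER_CUBIC))
E
```

```text
t 9.42 pos [ 0.5229 -0.1197  0.1992] yaw 88.49 tilt z [ 0. -0. -1.] F [-1.4 -3.   5.5] open 0.154 q [ 0.27  0.65 -0.22  1.89  0.22  0.63  1.46]
  delta cm [-0.03 -0.08  0.12] turn -31.51
[-0.57420377  0.18714312  0.06797273]
```

View pics/s7.png

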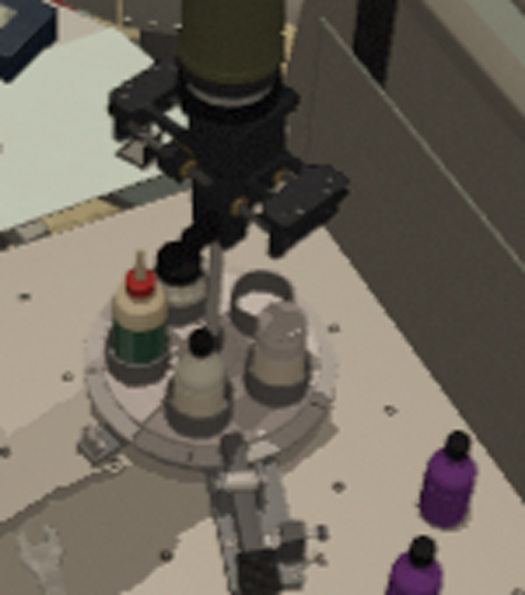

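>>> send_rows --series '[{"delta_pos": [0,0,-0.05],"turn": -1,"jaw": 1},{"delta_pos": [0,0,-0.1],"turn": -2.5,"jaw": 1},{"delta_pos": [0,0,-0.1],"turn": -4.5,"jaw": 1},{"delta_pos": [0,0,-0.1],"turn": -6.5,"jaw": 1},{"delta_pos": [0,0,-0.1],"turn": -8.5,"jaw": 1},{"delta_pos": [0,0,-0.1],"turn": -10.5,"jaw": 1},{"delta_pos": [0,0,-0.1],"turn": -12,"jaw": 1},{"delta_pos": [0,0,-0.1],"turn": -13,"jaw": 1}]'

```text
clock: 10.13
tool_pos: [0.5228, -0.1193, 0.1993]
eef_rot: [0.633, 0.774, 0.0, -0.0]
contact_force: [1.6, -4.5, -8.1]
opening: 0.157
```

>>> send_rows --series '[{"delta_pos": [0,0,0],"turn": -1,"jaw": 1},{"delta_pos": [0,0,0],"turn": -2.5,"jaw": 1},{"delta_pos": [0,0,0],"turn": -4.5,"jaw": 1},{"delta_pos": [0,0,0],"turn": -6.5,"jaw": 1},{"delta_pos": [0,0,0],"turn": -8.5,"jaw": 1},{"delta_pos": [0,0,0],"turn": -10.5,"jaw": 1},{"delta_pos": [0,0,0],"turn": -12,"jaw": 1},{"delta_pos": [0,0,0],"turn": -13,"jaw": 1}]'

```text
clock: 10.8
tool_pos: [0.5226, -0.1189, 0.1993]
eef_rot: [0.541, 0.841, 0.0, -0.0]
contact_force: [4.0, -2.0, -14.5]
opening: 0.16
```

```bash
python3 - <<'E'
from h import *
import pickle
im=vision.snapshot("wrist");p=vision.camera_params("wrist");pickle.dump(p,open("w8.pkl","wb"))
cv2.imwrite("pics/w8.png",im)
go([.522,-.120,.198],120); print(r.get_state()["moment"])
im=vision.snapshot("scene");cv2.imwrite("pics/s8.png",im)
cv2.imwrite("pics/s8c.png",cv2.resize(im[130:300,270:420],None,fx=3.5,fy=3.5,interpolation=cv2.INTER_CUBIC))
E
```

```text
t 10.85 pos [ 0.5226 -0.1189  0.1993] yaw 114.48 tilt z [-0.001  0.001 -1.   ] F [  2.7  -1.1 -15.4] open 0.161 q [ 0.35  0.66 -0.35  1.88  0.35  0.66  1.79]
  delta cm [-0.07 -0.1   0.13] turn -5.52
[-0.42023626 -0.92574221  0.01204535]
```

View pics/s8c.png

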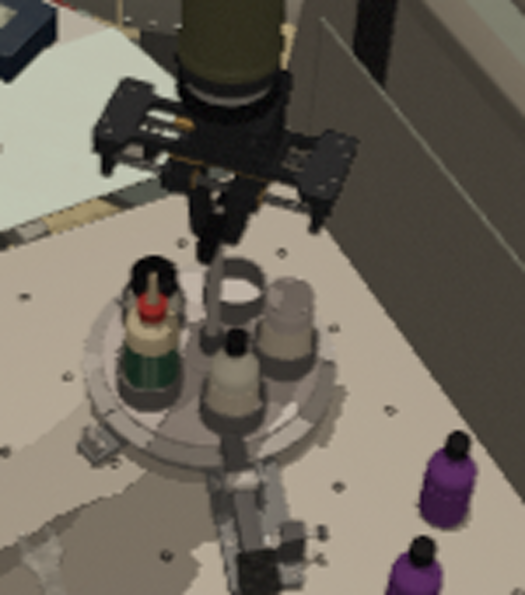

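View pics/w8.png

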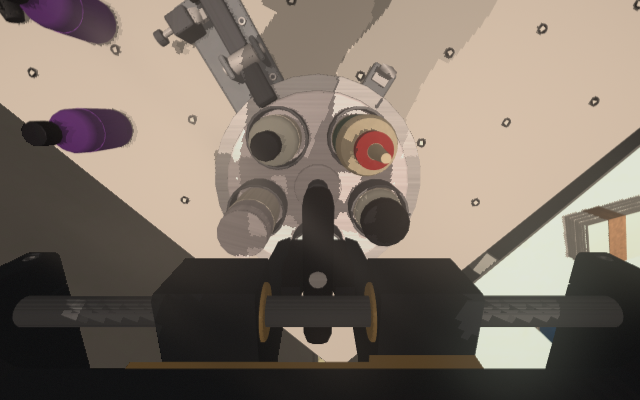

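```bash
python3 - <<'E'
from h import *
im=cv2.imread("pics/w8.png")
cv2.imwrite("pics/w8c.png",cv2.resize(im[50:200,300:430],None,fx=5,fy=4,interpolation=cv2.INTER_CUBIC) if 0 else cv2.resize(im[50:200,290:430],None,fx=4,fy=4,interpolation=cv2.INTER_CUBIC))
E
```

```text
(no output)
```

View pics/w8c.png

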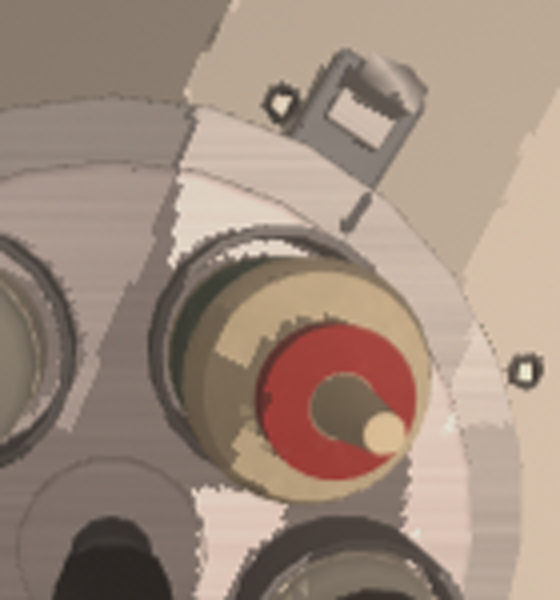

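```bash
python3 - <<'E'
from h import *
import pickle
p=pickle.load(open("w8.pkl","rb"))
ax=np.array([.5222,-.1197])
W=lambda x,y,z: ray("wrist",(x/4+290,y/4+50),z,p)
def A(k,x,y,z):
    d=W(x,y,z)[:2]-ax;print(k,"z",z,"r",np.linalg.norm(d).round(4),"ang",np.degrees(np.arctan2(d[1],d[0])).round(2)%360)
A("mark in",345,230,.034);A("mark out",370,195,.034)
for z in(.0,.01,.02,.034): A("br near",333,155,z);A("br far",380,75,z)
A("tip?",378,63,.046);A("tip?",400,85,.046)
A("spout",385,432,.179);A("cap",337,400,.155)
# axis check
A("collar",113,535,.04)
for q in((250,105),(510,420)):A("disc edge",*q,.034)
E
```

```text
mark in z 0.034 r 0.0961 ang 168.53
mark out z 0.034 r 0.1058 ang 168.64
br near z 0.0 r 0.1136 ang 173.4
br far z 0.0 r 0.1361 ang 173.6
br near z 0.01 r 0.1121 ang 173.98
br far z 0.01 r 0.1339 ang 174.09
br near z 0.02 r 0.1105 ang 174.58
br far z 0.02 r 0.1316 ang 174.59
br near z 0.034 r 0.1084 ang 175.44
br far z 0.034 r 0.1286 ang 175.32
tip? z 0.046 r 0.1278 ang 176.74
tip? z 0.046 r 0.1264 ang 173.68
spout z 0.179 r 0.0611 ang 169.04
cap z 0.155 r 0.0612 ang 171.26
collar z 0.04 r 0.0038 ang 197.85
disc edge z 0.034 r 0.1107 ang 187.38
disc edge z 0.034 r 0.1056 ang 132.15
```

>>> send_rows --series '[{"delta_pos": [0,0,0.02],"turn": -0.7,"jaw": 1},{"delta_pos": [0,0,0.04],"turn": -1.8,"jaw": 1},{"delta_pos": [0,0,0.06],"turn": -3,"jaw": 1},{"delta_pos": [0,0,0.06],"turn": -4.2,"jaw": 1},{"delta_pos": [0,0,0.06],"turn": -5,"jaw": 1},{"delta_pos": [0,0,0.06],"turn": -5.3,"jaw": 1},{"delta_pos": [0,0,0.06],"turn": -5.3,"jaw": 1},{"delta_pos": [0,0,0.06],"turn": -5.3,"jaw": 1}]'

```text
clock: 11.57
tool_pos: [0.5226, -0.1188, 0.1993]
eef_rot: [0.503, 0.864, 0.0, -0.0]
contact_force: [1.6, 2.1, -11.8]
opening: 0.159
```

```bash
python3 - <<'E'
from h import *
import pickle
p=vision.camera_params("wrist");im=vision.snapshot("wrist");pickle.dump(p,open("w9.pkl","wb"))
cv2.imwrite("pics/w9c.png",cv2.resize(im[0:200,140:430],None,fx=2.7,fy=2.7,interpolation=cv2.INTER_CUBIC))
go([.522,-.120,.198],120); print(r.get_state()["moment"],r.get_state()["qd"].round(3))
im=vision.snapshot("scene");cv2.imwrite("pics/s9.png",im)
cv2.imwrite("pics/s9c.png",cv2.resize(im[130:310,270:420],None,fx=3.3,fy=3.3,interpolation=cv2.INTER_CUBIC))
E
```

```text
t 11.62 pos [ 0.5226 -0.1188  0.1993] yaw 119.64 tilt z [-0.     0.001 -1.   ] F [  1.8   1.7 -11.7] open 0.157 q [ 0.37  0.66 -0.38  1.88  0.37  0.67  1.86]
  delta cm [-0.08 -0.11  0.13] turn -0.36
[ 0.32190582 -0.5370162   0.02571184] [-0.001 -0.001  0.002  0.     0.001 -0.002 -0.   ]
```

View pics/s9c.png

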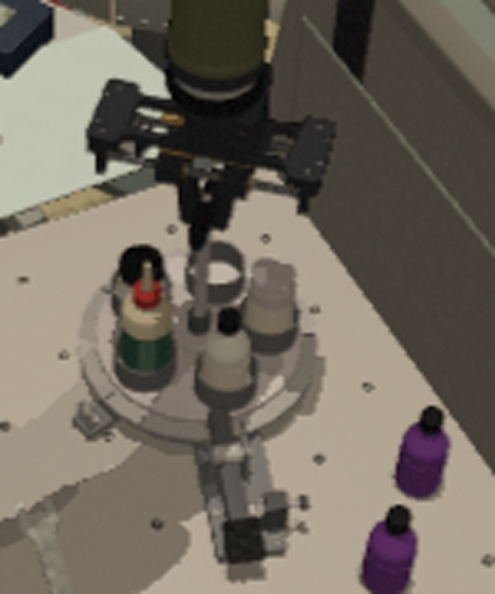

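View pics/w9c.png

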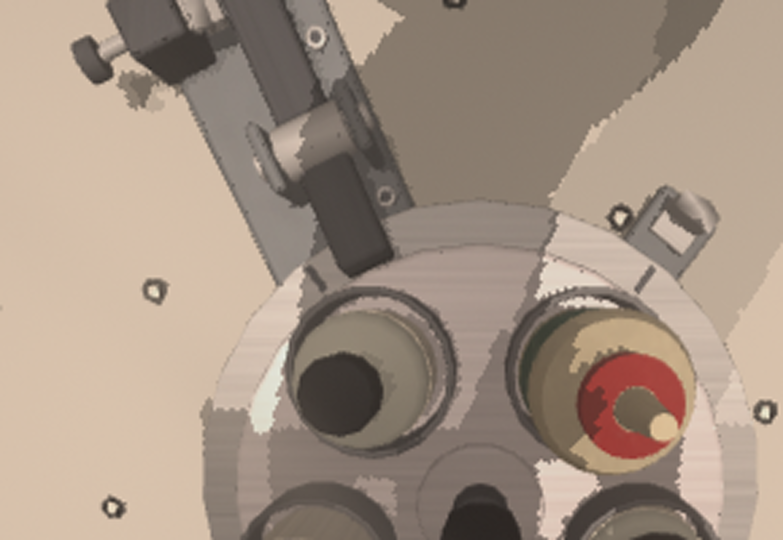

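```bash
python3 - <<'E'
from h import *
import pickle
p=pickle.load(open("w9.pkl","rb"));ax=np.array([.5222,-.1197])
def A(k,x,y,z):
    d=ray("wrist",(x/2.7+140,y/2.7),z,p)[:2]-ax;print(k,z,np.linalg.norm(d).round(4),np.degrees(np.arctan2(d[1],d[0])).round(2)%360)
A("mark",637,291,.034);A("mark",653,268,.034)
A("br near",655,258,.01);A("br near",655,258,.034);A("br far",690,205,.01);A("br far",690,205,.034)
im=cv2.imread("pics/s9.png")[255:320,320:375].astype(int).max(2); 
k,l,st,ce=cv2.connectedComponentsWithStats((im<28).astype(np.uint8))
for s,c in zip(st[1:],ce[1:]):
    if s[4]>40: print("pad",s+[320,255,0,0,0],c+[320,255])
E
```

```text
mark 0.034 0.0957 173.77
mark 0.034 0.1051 173.94
br near 0.01 0.1121 173.04
br near 0.034 0.1081 174.76
br far 0.01 0.1343 173.72
br far 0.034 0.1287 175.14
```

```bash
python3 - <<'E'
from h import *
im=cv2.imread("pics/s9.png")[255:320,320:375].astype(int).max(2)
for T in(32,36,42):
  k,l,st,ce=cv2.connectedComponentsWithStats((im<T).astype(np.uint8))
  for s,c in zip(st[1:],ce[1:]):
    if s[4]>40: print("pad",T,s+[320,255,0,0,0],c+[320,255])
s=r.get_state();print(s["opening"],s["contact_force"])
order.finish_job()
E
```

```text
pad 36 [338 287  12  13 117] [343.20512821 293.1025641 ]
pad 42 [338 285  14  16 141] [343.5248227  293.02836879]
0.15595319387487439 [  2.15924218   1.43120239 -12.95258403]
the job is handed in; nothing more can be done
```

The job is handed in with the oil bottle at the front, the brake latched off and the hand still gripping the bar. The hand-in gave no verdict, so this rests on my own checks.

**What I did:** I pressed the paddle down to its stop with closed fingers (about 24 N) and lifted clear. The lever stayed down at about 38 mm in both the scene and wrist pictures. I then gripped the bar at 15 N and turned the carousel gently about 41° counter-clockwise, which took the red-capped, spouted bottle to the front.

**Last checks before handing in:**
- **Alignment:** the tray mark of the oil bottle's cup lies at 173.8–173.9°. The index finger measured 173.0–175.1°, depending on the height assumed for its bracket. That puts the bottle within about 1.5 mm of the line, against the 8 mm allowed.
- **Lever:** the paddle was at the same pixel as just after it latched, so it was still down.
- **Grip:** the fingers were 14 mm apart on the bar and the arm was still. All four containers stood upright in their cups.

**Disagreements:** two checks were not clean.
- The tray-edge measurements differed by about 2.5 mm from one side to the other, so the turning axis is only known to about that.
- The arm kept a steady upward pull of about 12 N on the bar; I eased it only slightly.

I did not re-measure the other things on the table afterwards, but the arm did not come near them at low height.

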